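# Hold a circuit-board holder open at its mark

### The job

Get the blue circuit-board holder ready for a colleague to lay in the next board: first swing the brass lock arm fully closed by its black knob, so that its end rests in the black catch, and only then pull the spring jaw open by its red fin until its red pointer lines up with the yellow marker. The jaw springs shut if let go, so finish still holding it there, with the lock arm closed and the things lying around left where they are.

Things in the scene. Friction and masses are not known exactly. Their poses are not given: they have to be found in the camera images.
- holder: blue board holder, fixed; base 120 (x) x 300 (y) x 12 mm. Origin: centre of its underside. Lock arm at its +y end; spring jaw opens towards -y; scale rail and yellow marker on its +x side. End plate (top 48 mm high) at y = -138, fixed rear jaw (18 thick, top 50 high) at y = +29. All but the red fin and black knob is below 51 mm
- spring_jaw: moving grey jaw, 100 (x) x 18 (y) mm, top 50 mm high. Origin and axes as holder when shut; opening moves it along holder -y, travel 95 mm. The marker is no stop: it runs on beyond. A spring pulls it shut: about 3 N when shut plus 0.8 N per 10 mm opened (6 to 10 N at the mark). Shut at the start
- jaw_grip (a point): point to grasp on the red fin of the spring jaw, on its middle, 78 mm above the table. The fin is 34 mm (holder x) x 14 mm thick (holder y), upright from 50 to 92 mm above the table: take it from above with the fingers on its two y faces
- pointer_tip (a point): end of the red pointer bar (4 mm wide) that sticks out of the spring jaw towards the holder's +x, 77 mm from the holder's middle line and 47 mm above the table; it moves with the jaw and has the same holder y as the fin
- mark (a point): the mark: near end of the 4 mm wide yellow blade on the yellow marker (22 mm wide, 47 mm high, fixed over the scale rail), 2 mm beyond the pointer's end. Axes as the holder's. Its place differs from run to run: 42 to 76 mm of jaw opening. Pointer and mark line up when both have the same holder y
- lock_arm (a joint): angle of the brass lock arm about its upright hinge, rad: 0 fully closed (arm along the holder's -x, end in the catch, against its stop), growing to 1.5 as the arm swings out towards the holder's +y. It stays where it is left (friction about 0.9 N at the knob). Starts 0.7 to 1.3 open
- lock_hinge (a point): hinge axis of the lock arm, 34 mm above the table, at (35, 80) mm in the holder's frame. Closing turns the arm counter-clockwise seen from above
- lock_knob (a point): point to grasp or push on the lock arm's upright black knob, 45 mm from the hinge axis; the knob is 16 mm in diameter, from 37 to 76 mm above the table, this point at 66 mm
- catch (a point): middle of the black catch's slot, 34 mm above the table, at (-44, 80) mm in the holder's frame, open towards the holder's +y; its roof is 45 mm high. The arm's end lies in it when closed
- circuit_board: loose green circuit board, 50 x 80 x 6 mm with parts to 16 mm high, lying between the robot and the holder. Origin at the centre of its underside. Leave it alone
- solder_spool: loose orange solder spool, 48 mm across, 36 mm high, standing on the far side of the holder. Origin at the centre of its underside. Leave it alone
- multimeter: loose yellow and black multimeter, 130 x 75 x 40 mm, at the left of the table. Origin at the centre of its underside. Leave it alone
- socket_block: loose black mains socket block, 200 x 110 x 42 mm with one 76 mm high plug, at the right of the table. Origin at the centre of its underside. Leave it alone
- screwdriver: loose screwdriver, 160 mm long, lying at the near left. Origin on its length, in the shaft line. Leave it alone
- parts_tray: loose blue compartment tray, 100 x 140 x 30 mm, at the far left. Origin at the centre of its underside. Leave it alone

How it is judged:
On the way, in this order (a step that is already met when the one before it is completed fails the run):
1. the lock arm is closed in its catch while the spring jaw is still shut (value of joint lock_arm below 0.08 rad and y of spring_jaw in the frame of holder above -0.01 m), for 0.2 s.
2. the spring jaw is pulled to the mark and held by the fingers (y of pointer_tip in the frame of mark between -0.005 and 0.005 m and contact force between the fingers and spring_jaw above 2 N and value of joint lock_arm below 0.08 rad), for 0.3 s.
At the end, for the whole second after the job is handed in: the fingers hold the spring jaw (over 2 N) at rest with its pointer within 5 mm of the yellow mark along the rail, and the lock arm is closed (within 0.08 rad) (all of step 2 and linear speed of spring_jaw below 0.01 m/s); the arm keeps its last pose, push and grip.
It fails at once if a bystander is disturbed (moved more than 25 mm) (distance of any of circuit_board, solder_spool, multimeter, socket_block, screwdriver, parts_tray from where it was at the start of the episode above 0.025 m).
It fails at once if the spring jaw is pulled open more than 10 mm while the lock arm is open (y of spring_jaw in the frame of holder below -0.01 m and value of joint lock_arm above 0.15 rad).
It also fails if it takes over 43 s, if anything falls off the work surface, if the arm or the gripper's body presses on something with over 40 N, if the wrist force passes 120 N, or if a joint passes its speed limit or range.

### The arm

A 6-joint arm with a two-finger parallel gripper is mounted at the origin on the work surface. World frame = base frame: x ahead of the robot, y to its left, z up, the work surface at z = 0. Lengths are in m, angles in rad, forces in N, time in s.
With the tool pointing down it reaches from about 0.4 to 0.825 m from the base axis. Payload 7 kg.
Tool frame: the origin (TCP) lies on the centre line of the jaws, within the pads' length; the fingertips stand 14 mm ahead of it and the grasp point (between the pads) lies 5 mm behind it; z points along the fingers, y is the line along which they close (so a half turn about z gives the same grasp; the last joint's range is limited). The gripper opens to 88 mm and grips with 3 to 60 N. Pads are 19 mm wide; open, the fingers measure 130 mm over their backs; the gripper's body (78 mm by 193 mm) begins 47 mm behind the grasp point.
Start: joints at [1.567, 0.359, 0.012, 0, -1.224, -0.288], TCP at [0.194, 0.646, 0.241] pointing down, gripper open.
Joint ranges: [-3.07, 3.07], [-1.43, 2.12], [-1.02, 1.25], [-3.03, 1.67], [-3.05, -0], [-3.03, 3.03]. Speed limits (rad/s): [2.39, 2.39, 3.01, 3.14, 3.14, 3.14].

### API

Orientations are given as [roll, pitch, yaw] about the fixed x, y, z axes, in that order (R = Rz(yaw) Ry(pitch) Rx(roll)).
In Python, from station import arm gives the robot as it stands.
- The arm moves only by the tool move_arm, never from a script. Its argument "rows" is a list of rows, each an object with "translation": the shift along the tool's x, y, z in cm, a list of three; "rot": the turn, a rotation vector about the tool's x, y, z in degrees, a list of three; "hand": the closure, from 0 (fully open) to 1 (shut). A call has 1 to 8 rows; each row is the pose to reach, as a shift and turn from the pose commanded when the call began, along the tool's axes at that moment; what a row does not reach only later rows make up. A row lasts 1/12 s, in which the tool goes at most 41.7 mm and 7.16 degrees, less where a joint would pass 70% of its speed; a pose out of reach is approached as far as the arm can. A call with a gripper value outside its range is refused whole. The fingers move at their own pace and stop on an object; "squeeze" is the grip in N (left out, the last holds). Time passes only in rows, so rows that repeat a pose let the fingers close. It gives the time, the measured TCP pose, the force, the opening and the grip force at its end, in the units of the state.
- arm.get_state(): the state, without advancing time (a new reading comes with each control period).
- arm.grab_frame(name): name is "side" or "top" or "wrist"; returns (picture, depth): 420x560x3 uint8, red, green, blue; 420x560 float32, m along the optical axis (not along the pixel's ray), 0 where there is no reading.
- arm.camera_params(name): a dict with "vfov" (degrees; the focal length in pixels is half the picture's height over the tangent of half this angle, whatever the lens; pixels are square), "cx", "cy" (the principal point, pixels), "position" and "orientation" of the camera in the world; the wrist camera has in their place "tool_from_camera" (4x4, takes a point from camera to tool coordinates, whose origin is the TCP and whose axes are the flange's). Camera axes: x right, y down, z forward; pixel columns grow to the right and rows downward; lengths in m; the calibration is good to about 2 mm. A picture is of the moment at which its call begins: read the wrist's pose just before it. camera_params takes no time and is no camera call.
- arm.job_done(): hands the job in; it is judged then, once.
Trained networks look in the newest picture that a camera, given by its name, has taken for a name from the list of things; names that differ only in an ending like _2 or _b are one class to them, and where a whole thing is asked for, a point or a joint stands for the part that bears it (a point fixed in the world has none). Each returns a list of dicts, best first, with "p" (0 to 1); they miss things now and then, are a little off and sometimes report something else, mostly with a low value. They report only what shows in the picture. A call takes as long as a camera call.
- arm.search_frame(label, camera): "point" ([x, y, z] in m, in the coordinates of the camera as it stood for that picture, good to about 4 mm: the middle of the surface that is visible of it).
- arm.pinpoint(label, camera): "point" ([x, y, z] in m, in the coordinates of the camera as it stood for that picture, good to about 4 mm: a listed point, or the origin of a listed thing).
The state is a dict: "t": time; "q": joint angles; "qd": joint speeds; "joint_efforts": joint torques, N m; "eef_pos": TCP position; "ee_rot": TCP orientation; "force": force on the tool from outside, world axes, zero at the start; "moment": the same for the moment, N m; "width": finger opening in m; "gripper_force": force on a finger pad.
Only numpy, scipy, OpenCV 4.12 (cv2) and the standard library are available. Lean on these libraries where they do the work, as an engineer would, in place of code of your own. Each camera call takes 0.05 s, during which the arm holds its last target. There are 200 camera calls.

## Working session

There is one attempt and no reset: what is moved stays moved. The work goes in short steps, Python scripts to look and compute and a tool call to move; the robot and the scene stay as the last step left them, time stands still between calls to the robot, and variables do not carry over. Pictures are saved under pics/ and viewed, at most 10 in all, crops included, and the job is handed in when it is done.

Besides the shell and the picture viewer there is one more tool, called after "Emit:" by a JSON object that holds its "op" and its "data". move_arm: Moves the arm, as the interface text tells. Its arguments: {"type":"object","properties":{"rows":{"type":"array","items":{"type":"object","properties":{"translation":{"type":"array","items":{"type":"number"}},"rot":{"type":"array","items":{"type":"number"}},"hand":{"type":"number"}}}},"squeeze":{"type":"number"}},"required":["rows"]}

```bash
mkdir -p pics; cat > h.py <<'E'
import numpy as np, cv2
from scipy.spatial.transform import Rotation as R
from station import arm
def rot(o):
    o=np.array(o,float)
    if o.shape==(3,3): return o
    if o.shape==(4,): raise ValueError(o)
    return R.from_euler('xyz',o).as_matrix()
def cam(n):
    c=arm.camera_params(n)
    if 'tool_from_camera' in c:
        s=arm.get_state(); T=np.eye(4); T[:3,:3]=rot(s['ee_rot']); T[:3,3]=s['eef_pos']
        return c,T@np.array(c['tool_from_camera'])
    T=np.eye(4); T[:3,:3]=rot(c['orientation']); T[:3,3]=c['position']; return c,T
def tw(T,p): return T[:3,:3]@np.array(p)+T[:3,3]
def shot(n,fn):
    p,d=arm.grab_frame(n); cv2.imwrite('pics/'+fn,p[:,:,::-1]); return p,d
def look(n,labels):
    c,T=cam(n); out={}
    for l in labels:
        r=arm.pinpoint(l,n)
        out[l]=[(round(x['p'],2),np.round(tw(T,x['point']),4).tolist()) for x in r[:2]]
        print(n,l,out[l])
    return out
E
python3 - <<'E'
from h import *
for n in ('side','top','wrist'): print(n,arm.camera_params(n))
print(arm.get_state())
for n in ('top','side'):
    shot(n,n+'0.png'); look(n,['holder','spring_jaw','jaw_grip','pointer_tip','mark','lock_hinge','lock_knob','catch'])
E
```

```text
side {'vfov': 52.41476069466226, 'cx': 276.71706450263866, 'cy': 208.96708395528037, 'position': array([0.38693482, 0.77863506, 0.85489869]), 'orientation': array([-2.33504316, -0.00930296, -2.9515384 ])}
top {'vfov': 48.7068126959567, 'cx': 274.3635097383096, 'cy': 208.98339100773265, 'position': array([ 0.27328731, -0.00127674,  1.27285821]), 'orientation': array([-2.94490506, -0.00295328, -1.54385986])}
wrist {'vfov': 71.0465013689793, 'cx': 283.5986268694419, 'cy': 208.59023002204125, 'tool_from_camera': array([[-3.12373317e-04, -9.57230790e-01, -2.89325278e-01,
         7.90219368e-02],
       [ 9.99999208e-01, -6.51731982e-04,  1.07659052e-03,
         9.90603577e-04],
       [-1.21910813e-03, -2.89324712e-01,  9.57230236e-01,
        -1.43898199e-01],
       [ 0.00000000e+00,  0.00000000e+00,  0.00000000e+00,
         1.00000000e+00]])}
{'t': 0.0, 'q': array([ 1.56709793e+00,  3.59357666e-01,  1.10645855e-02, -3.66039921e-04,
       -1.22408511e+00, -2.88096912e-01]), 'qd': array([ 0.00069373,  0.00252077,  0.00049265, -0.0013805 , -0.00104019,
        0.00078507]), 'joint_eff
[... 629 characters left out ...]
0.0255, 0.0478])]
top mark [(0.61, [0.6891, -0.0263, 0.0471])]
top lock_hinge [(0.79, [0.5985, 0.0845, 0.0339])]
top lock_knob [(0.72, [0.5667, -0.4542, 0.0025]), (0.59, [0.563, 0.1163, 0.0627])]
top catch [(0.72, [0.5262, 0.0556, 0.0351])]
side holder [(0.62, [0.5934, -0.0109, 0.0001])]
side spring_jaw [(0.74, [0.5954, -0.0099, -0.0008]), (0.7, [0.5942, -0.01, 0.0038])]
side jaw_grip [(0.74, [0.5949, -0.0089, 0.0775])]
side pointer_tip [(0.93, [0.6696, 0.0169, 0.0484]), (0.4, [0.6834, 0.1258, -0.0014])]
side mark [(0.48, [0.6871, -0.0269, 0.046])]
side lock_hinge [(0.74, [0.5989, 0.0827, 0.0347])]
side lock_knob [(0.53, [0.567, 0.1144, 0.0623])]
side catch [(0.89, [0.5229, 0.0525, 0.0332])]
```

```bash
cat > fit.py <<'E'
import numpy as np
M={'o':(0,0),'h':(35,80),'c':(-44,80),'p':(77,0)}
obs=[('o',594.1,-6),('o',593.4,-10.9),('o',592.3,-7.3),('o',595,-9.9),('h',598.5,84.5),('h',598.9,82.7),('c',526.2,55.6),('c',522.9,52.5),('p',669,25.5),('p',669.6,16.9)]
A=np.array([M[k] for k,*_ in obs]);B=np.array([r[1:] for r in obs])
a=A-A.mean(0);b=B-B.mean(0)
th=np.arctan2((a[:,0]*b[:,1]-a[:,1]*b[:,0]).sum(),(a*b).sum());Rm=np.array([[np.cos(th),-np.sin(th)],[np.sin(th),np.cos(th)]])
t=B.mean(0)-Rm@A.mean(0)
print('yaw',np.degrees(th),'t',t,'\nres',(B-A@Rm.T-t).round(1).tolist())
for n,p in dict(mark1=(689.1,-26.3),mark2=(687.1,-26.9),knob1=(563,116.3),knob2=(567,114.4),grip1=(594.5,-7.2),grip2=(594.9,-8.9)).items(): print(n,((np.array(p)-t)@Rm).round(1))
E
python3 fit.py
```

```text
yaw 20.526814642764084 t [594.47415133  -6.37704367] 
res [[-0.4, 0.4], [-1.1, -4.5], [-2.2, -0.9], [0.5, -3.5], [-0.7, 3.7], [-0.3, 1.9], [1.0, 2.5], [-2.3, -0.6], [2.4, 4.9], [3.0, -3.7]]
mark1 [ 81.6 -51.8]
mark2 [ 79.5 -51.7]
knob1 [ 13.5 125.9]
knob2 [ 16.6 122.7]
grip1 [-0.3 -0.8]
grip2 [-0.5 -2.5]
```

View pics/top0.png

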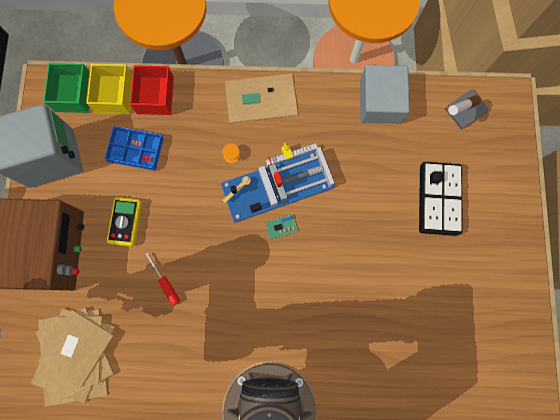

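View pics/side0.png

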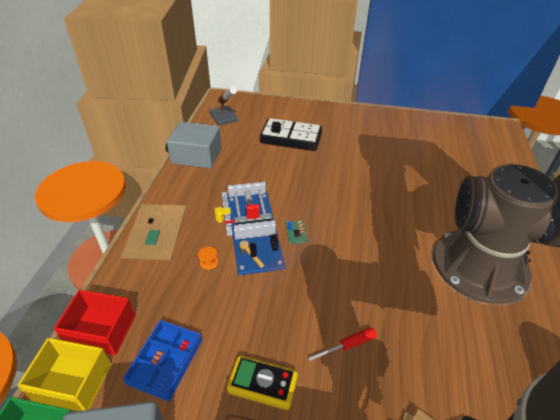

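```bash
cat >> h.py <<'E'
def plan(p,yaw):
    s=arm.get_state(); Rt=rot(s['ee_rot']); G=R.from_euler('xyz',[np.pi,0,np.radians(yaw)]).as_matrix()
    print('shift cm',(100*Rt.T@(np.array(p)-s['eef_pos'])).round(2),'rot',np.degrees(R.from_matrix(Rt.T@G).as_rotvec()).round(1))
E
python3 -c "
from h import *
plan([.38,.35,.24],-16.7); plan([.59,.06,.21],-43.5)"
```

```text
shift cm [26.33 23.04  0.06] rot [ 0.  0. -0.]
shift cm [54.78 44.78  3.06] rot [ 0.   0.  26.8]
```

Emit:
{"op": "move_arm", "data": {"rows": [{"translation": [3, 2.5, 0], "rot": [0, 0, 2], "hand": 0}, {"translation": [5.5, 4.5, 0.3], "rot": [0, 0, 4], "hand": 0}, {"translation": [8.5, 7, 0.5], "rot": [0, 0, 6], "hand": 0}, {"translation": [11.5, 9.4, 0.6], "rot": [0, 0, 8], "hand": 0}, {"translation": [14.5, 11.8, 0.8], "rot": [0, 0, 10], "hand": 0}, {"translation": [17.5, 14.3, 1], "rot": [0, 0, 12], "hand": 0}, {"translation": [20.5, 16.8, 1.2], "rot": [0, 0, 14], "hand": 0}, {"translation": [23.5, 19.2, 1.3], "rot": [0, 0, 16], "hand": 0}]}}

```text
t: 1.57
eef_pos: [0.3646, 0.3931, 0.2277]
ee_rot: [-3.141, 0.0, -0.572]
force: [1.0, 0.6, -0.2]
width: 0.0875
gripper_force: 0.0
```

```bash
python3 -c "
from h import *
plan([.59,.06,.21],-43.5)"
```

```text
shift cm [36.99 15.79  1.76] rot [-0.   0.  10.7]
```

Emit:
{"op": "move_arm", "data": {"rows": [{"translation": [3.7, 1.6, 0.2], "rot": [0, 0, 1], "hand": 0}, {"translation": [7.4, 3.2, 0.4], "rot": [0, 0, 2], "hand": 0}, {"translation": [11, 4.7, 0.5], "rot": [0, 0, 3], "hand": 0}, {"translation": [14.7, 6.3, 0.7], "rot": [0, 0, 4], "hand": 0}, {"translation": [18.4, 7.9, 0.9], "rot": [0, 0, 5], "hand": 0}, {"translation": [22, 9.5, 1.1], "rot": [0, 0, 6], "hand": 0}, {"translation": [25.7, 11, 1.2], "rot": [0, 0, 7.5], "hand": 0}, {"translation": [29.4, 12.6, 1.4], "rot": [0, 0, 9], "hand": 0}]}}

```text
t: 2.23
eef_pos: [0.5443, 0.1284, 0.2141]
ee_rot: [-3.141, -0.0, -0.729]
force: [1.3, 0.6, 0.2]
width: 0.0876
gripper_force: 0.0
```

Emit:
{"op": "move_arm", "data": {"rows": [{"translation": [3.7, 1.6, 0.2], "rot": [0, 0, 1], "hand": 0}, {"translation": [7.2, 3, 0.3], "rot": [0, 0, 1.7], "hand": 0}, {"translation": [7.2, 3, 0.3], "rot": [0, 0, 1.7], "hand": 0}, {"translation": [7.2, 3, 0.3], "rot": [0, 0, 1.7], "hand": 0}]}}

```text
t: 2.57
eef_pos: [0.5775, 0.0576, 0.2101]
ee_rot: [3.141, 0.0, -0.762]
force: [0.1, 0.3, -0.4]
width: 0.0876
gripper_force: 0.0
```

```bash
python3 - <<'E'
from h import *
print(arm.get_state()['eef_pos'],arm.get_state()['qd'].round(3))
shot('wrist','w1.png'); o=look('wrist',['holder','spring_jaw','jaw_grip','pointer_tip','mark','lock_hinge','lock_knob','catch'])
E
```

```text
[0.57752229 0.05761962 0.21010949] [ 0.049 -0.018 -0.011 -0.006  0.002 -0.015]
wrist holder [(0.93, [0.5953, -0.0085, 0.0048])]
wrist spring_jaw [(0.59, [0.599, -0.0105, -0.0008])]
wrist jaw_grip [(0.77, [0.5919, -0.009, 0.0794])]
wrist pointer_tip [(0.68, [0.6669, 0.0235, 0.0439])]
wrist mark [(0.75, [0.6883, -0.0323, 0.0474])]
wrist lock_hinge [(0.6, [0.5998, 0.0773, 0.0334]), (0.18, [0.6658, 0.0203, 0.0423])]
wrist lock_knob [(0.68, [0.5653, 0.1141, 0.0664])]
wrist catch [(0.87, [0.5275, 0.0501, 0.0395]), (0.72, [0.6846, 0.1266, -0.0003])]
```

View pics/w1.png

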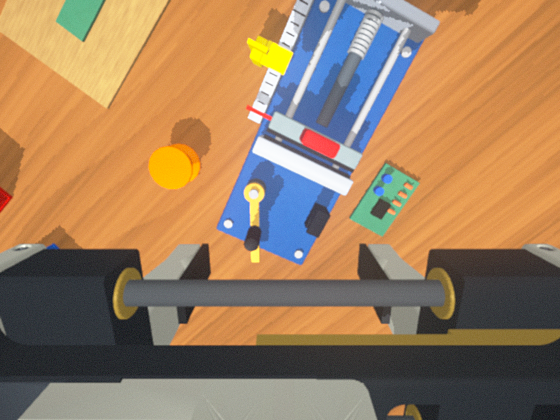

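```bash
sed -i "s/^obs=\[/obs=[('o',595.3,-8.5),('o',599,-10.5),('p',666.9,23.5),('h',599.8,77.3),('c',527.5,50.1),('o',591.9,-9),/; s/dict(/dict(mark3=(688.3,-32.3),knob3=(565.3,114.1),/" fit.py; python3 fit.py
python3 - <<'E'
from h import *
print(arm.get_state()['eef_pos']); plan([.565,.1145,.12],-44); plan([.565,.1145,.066],-44); 
p=cv2.imread('pics/w1.png'); 
E
```

```text
yaw 21.006370675665348 t [595.12026022  -7.17048205] 
res [[0.2, -1.3], [3.9, -3.3], [-0.1, 3.1], [0.7, -2.8], [2.1, -1.6], [-3.2, -1.8], [-1.0, 1.2], [-1.7, -3.7], [-2.8, -0.1], [-0.1, -2.7], [-0.6, 4.4], [-0.2, 2.6], [0.8, 3.9], [-2.5, 0.8], [2.0, 5.1], [2.6, -3.5]]
mark3 [ 78.  -56.9]
knob3 [ 15.6 123.9]
mark1 [ 80.9 -51.5]
mark2 [ 78.8 -51.4]
knob1 [ 14.3 126.8]
knob2 [ 17.3 123.6]
grip1 [-0.6  0.2]
grip2 [-0.8 -1.5]
[0.57687147 0.06055072 0.21076465]
shift cm [-4.57 -3.11  9.08] rot [-0.  -0.   0.7]
shift cm [-4.57 -3.1  14.48] rot [-0.  -0.   0.7]
```

Emit:
{"op": "move_arm", "data": {"rows": [{"translation": [-2.3, -1.5, 2.5], "rot": [0, 0, 0.7], "hand": 0}, {"translation": [-4.4, -3.1, 5], "rot": [0, 0, 0.7], "hand": 0}, {"translation": [-4.4, -3.1, 8], "rot": [0, 0, 0.7], "hand": 0}, {"translation": [-4.4, -3.1, 11], "rot": [0, 0, 0.7], "hand": 0}, {"translation": [-4.4, -3.1, 13], "rot": [0, 0, 0.7], "hand": 0}, {"translation": [-4.4, -3.1, 14.4], "rot": [0, 0, 0.7], "hand": 0}, {"translation": [-4.4, -3.1, 14.4], "rot": [0, 0, 0.7], "hand": 0}, {"translation": [-4.4, -3.1, 14.4], "rot": [0, 0, 0.7], "hand": 0}]}}

```text
t: 3.68
eef_pos: [0.5661, 0.1127, 0.0663]
ee_rot: [3.14, 0.0, -0.769]
force: [0.5, -0.2, 0.6]
width: 0.0877
gripper_force: 0.0
```

```bash
python3 - <<'E'
from h import *
s=arm.get_state();print(s['eef_pos'],s['ee_rot'],s['force'])
shot('wrist','w2.png'); look('wrist',['lock_knob','lock_hinge','catch'])
E
```

```text
[0.56613799 0.11265133 0.06625881] [ 3.14010793e+00  2.07966168e-04 -7.69257202e-01] [ 0.50945242 -0.16982065  0.63511287]
wrist lock_knob [(0.58, [0.5654, 0.1088, 0.0677])]
wrist lock_hinge [(0.75, [0.6008, 0.0802, 0.0361])]
wrist catch [(0.73, [0.5295, 0.0559, 0.0372])]
```

View pics/w2.png

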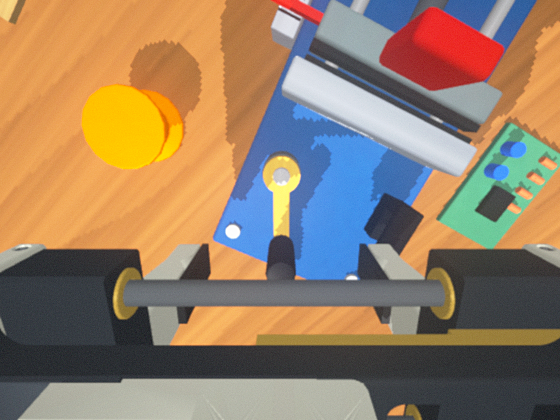

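Emit:
{"op": "move_arm", "data": {"squeeze": 10, "rows": [{"translation": [0, 0, 0], "rot": [0, 0, 0], "hand": 1}, {"translation": [0, 0, 0], "rot": [0, 0, 0], "hand": 1}, {"translation": [0, 0, 0], "rot": [0, 0, 0], "hand": 1}, {"translation": [0, 0, 0], "rot": [0, 0, 0], "hand": 1}, {"translation": [0, 0, 0], "rot": [0, 0, 0], "hand": 1}, {"translation": [0, 0, 0], "rot": [0, 0, 0], "hand": 1}]}}

```text
t: 4.38
eef_pos: [0.5664, 0.1125, 0.0666]
ee_rot: [-3.142, -0.0, -0.77]
force: [-0.3, 0.4, 0.2]
width: 0.0534
gripper_force: 0.0
```

Emit:
{"op": "move_arm", "data": {"rows": [{"translation": [0, 0, 0], "rot": [0, 0, 0], "hand": 1}, {"translation": [0, 0, 0], "rot": [0, 0, 0], "hand": 1}, {"translation": [0, 0, 0], "rot": [0, 0, 0], "hand": 1}, {"translation": [0, 0, 0], "rot": [0, 0, 0], "hand": 1}, {"translation": [0, 0, 0], "rot": [0, 0, 0], "hand": 1}, {"translation": [0, 0, 0], "rot": [0, 0, 0], "hand": 1}, {"translation": [0, 0, 0], "rot": [0, 0, 0], "hand": 1}, {"translation": [0, 0, 0], "rot": [0, 0, 0], "hand": 1}]}}

```text
t: 5.05
eef_pos: [0.5665, 0.1126, 0.0666]
ee_rot: [-3.141, -0.0, -0.77]
force: [-0.6, 1.1, -1.0]
width: 0.0156
gripper_force: 10.0
```

```bash
python3 - <<'E'
from h import *
s=arm.get_state(); K=np.array(s['eef_pos'])[:2]; H=np.array([.5995,.080]); yaw=s['ee_rot'][2]
v=K-H; print('w',s['width'],s['gripper_force'],'r',np.hypot(*v),'ang',np.degrees(np.arctan2(v[1],v[0])),'open',201-np.degrees(np.arctan2(v[1],v[0])))
# rotate about H by d deg ccw
Rt=rot(s['ee_rot'])
for d in (8,16,24,32,40,48,56,64,66,68,70):
    a=np.radians(d); w=H+np.array([[np.cos(a),-np.sin(a)],[np.sin(a),np.cos(a)]])@v
    print(d,(100*Rt.T@np.array([*(w-K),0])).round(2))
E
```

```text
w 0.01563571533716947 9.999950677156448 r 0.04642227040974668 ang 135.3839050435124 open 65.61609495648759
8 [ 0.04  0.65 -0.  ]
16 [ 0.17  1.28 -0.  ]
24 [ 0.38  1.89 -0.  ]
32 [ 0.68  2.47 -0.  ]
40 [ 1.06  2.99 -0.  ]
48 [ 1.51  3.46 -0.  ]
56 [ 2.01  3.87 -0.  ]
64 [ 2.57  4.2  -0.  ]
66 [ 2.72  4.26 -0.  ]
68 [ 2.87  4.33 -0.  ]
70 [ 3.02  4.39 -0.  ]
```

Emit:
{"op": "move_arm", "data": {"rows": [{"translation": [0.03, 0.5, 0], "rot": [0, 0, -6], "hand": 1}, {"translation": [0.1, 1.0, 0], "rot": [0, 0, -12], "hand": 1}, {"translation": [0.22, 1.45, 0], "rot": [0, 0, -18], "hand": 1}, {"translation": [0.38, 1.9, 0], "rot": [0, 0, -24], "hand": 1}, {"translation": [0.6, 2.33, 0], "rot": [0, 0, -30], "hand": 1}, {"translation": [0.86, 2.73, 0], "rot": [0, 0, -36], "hand": 1}, {"translation": [1.16, 3.1, 0], "rot": [0, 0, -42], "hand": 1}, {"translation": [1.51, 3.46, 0], "rot": [0, 0, -48], "hand": 1}]}}

```text
t: 5.72
eef_pos: [0.5542, 0.0771, 0.0666]
ee_rot: [-3.141, -0.002, 0.073]
force: [5.7, 0.5, -6.2]
width: 0.0155
gripper_force: 10.0
```

```bash
python3 - <<'E'
from h import *
s=arm.get_state(); K=np.array(s['eef_pos'])[:2]; H=np.array([.5995,.080]); yaw=s['ee_rot'][2]
v=K-H; print(s['eef_pos'],s['force'],'yaw',np.degrees(yaw),'w',s['width'],s['gripper_force'],'r',np.hypot(*v),'open',201-np.degrees(np.arctan2(v[1],v[0])))
Rt=rot(s['ee_rot'])
for d in (5,10,15,18,20,22,24):
    a=np.radians(d); w=H+np.array([[np.cos(a),-np.sin(a)],[np.sin(a),np.cos(a)]])@v
    print(d,(100*Rt.T@np.array([*(w-K),0])).round(2))
E
```

```text
[0.55423464 0.0771133  0.06663811] [ 5.66672842  0.53232614 -6.21074932] yaw 4.1815865746603995 w 0.015467974514377784 9.998102188110352 r 0.045357317721729996 open 377.35102973736485
5 [ 0.01  0.4  -0.  ]
10 [ 0.06  0.79 -0.  ]
15 [ 0.14  1.18 -0.  ]
18 [ 0.21  1.4  -0.  ]
20 [ 0.26  1.55 -0.  ]
22 [0.31 1.7  0.  ]
24 [0.37 1.85 0.  ]
```

Emit:
{"op": "move_arm", "data": {"rows": [{"translation": [0.02, 0.4, 0], "rot": [0, 0, -5], "hand": 1}, {"translation": [0.06, 0.8, 0], "rot": [0, 0, -10], "hand": 1}, {"translation": [0.14, 1.18, 0], "rot": [0, 0, -15], "hand": 1}, {"translation": [0.18, 1.3, 0], "rot": [0, 0, -17], "hand": 1}, {"translation": [0.2, 1.4, 0], "rot": [0, 0, -17], "hand": 1}, {"translation": [0.2, 1.4, 0], "rot": [0, 0, -17], "hand": 1}]}}

```text
t: 6.22
eef_pos: [0.5572, 0.0641, 0.0666]
ee_rot: [-3.141, -0.002, 0.363]
force: [4.1, 2.3, -5.8]
width: 0.0159
gripper_force: 10.0
```

Emit:
{"op": "move_arm", "data": {"rows": [{"translation": [0, 0.1, 0], "rot": [0, 0, 0], "hand": 1}, {"translation": [0, 0.2, 0], "rot": [0, 0, 0], "hand": 1}, {"translation": [0, 0.3, 0], "rot": [0, 0, 0], "hand": 1}, {"translation": [0, 0.3, 0], "rot": [0, 0, 0], "hand": 1}]}}

```text
t: 6.55
eef_pos: [0.5574, 0.0636, 0.0666]
ee_rot: [-3.138, -0.003, 0.363]
force: [-3.9, 18.5, -0.7]
width: 0.0158
gripper_force: 10.0
```

Emit:
{"op": "move_arm", "data": {"rows": [{"translation": [0, 0.15, 0], "rot": [0, 0, 0], "hand": 0.4}, {"translation": [0, 0, 0], "rot": [0, 0, 0], "hand": 0.4}, {"translation": [0, 0, 0], "rot": [0, 0, 0], "hand": 0.4}, {"translation": [0, 0, 0], "rot": [0, 0, 0], "hand": 0.4}, {"translation": [0, 0, -1], "rot": [0, 0, 0], "hand": 0.4}, {"translation": [0, 0, -4], "rot": [0, 0, 0], "hand": 0}, {"translation": [0, 0, -7], "rot": [0, 0, 0], "hand": 0}, {"translation": [0, 0, -7], "rot": [0, 0, 0], "hand": 0}]}}

```text
t: 7.22
eef_pos: [0.5604, 0.0609, 0.143]
ee_rot: [3.14, -0.009, 0.365]
force: [1.0, 0.6, -0.1]
width: 0.0633
gripper_force: 0.0
```

```bash
python3 - <<'E'
from h import *
s=arm.get_state();print(s['eef_pos'],s['ee_rot'],s['force'],s['width'])
shot('wrist','w3.png'); look('wrist',['lock_knob','lock_hinge','catch','jaw_grip','pointer_tip','mark','holder'])
plan([.5951,-.0072,.14],21);plan([.5951,-.0072,.073],21)
E
```

```text
[0.5603793  0.06089776 0.14302566] [ 3.14036635 -0.00853455  0.36503317] [ 1.00386694  0.57001979 -0.07893022] 0.0633130336824888
wrist lock_knob [(0.83, [0.554, 0.0662, 0.0636])]
wrist lock_hinge [(0.6, [0.5997, 0.0776, 0.0292]), (0.23, [0.5292, 0.0535, 0.0381])]
wrist catch [(0.8, [0.5231, 0.0517, 0.0332])]
wrist jaw_grip [(0.8, [0.5934, -0.0086, 0.0736]), (0.56, [0.6822, 0.1268, -0.0036])]
wrist pointer_tip [(0.67, [0.6629, 0.0168, 0.042])]
wrist mark [(0.56, [0.689, -0.0318, 0.0431])]
wrist holder [(0.57, [0.5952, -0.0071, 0.0026])]
shift cm [ 1.19  7.66 -0.42] rot [ 0.   0.1 -0.1]
shift cm [1.2  7.66 6.28] rot [ 0.   0.1 -0.1]
```

View pics/w3.png

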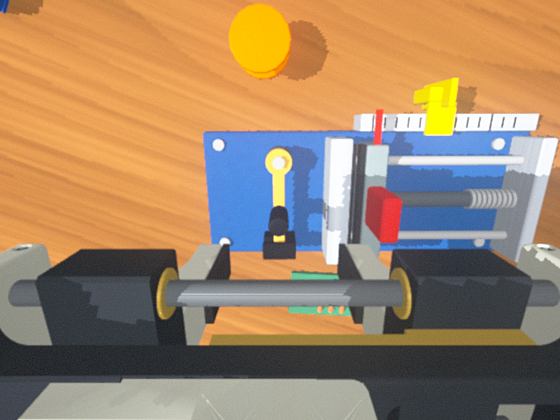

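Emit:
{"op": "move_arm", "data": {"rows": [{"translation": [0.4, 3, 0], "rot": [0, 0, 0], "hand": 0}, {"translation": [0.9, 6, 0], "rot": [0, 0.1, 0], "hand": 0}, {"translation": [1.2, 7.7, 0], "rot": [0, 0.3, 0], "hand": 0}, {"translation": [1.2, 7.7, 0], "rot": [0, 0.5, 0], "hand": 0}, {"translation": [1.2, 7.7, 2], "rot": [0, 0.5, 0], "hand": 0}, {"translation": [1.2, 7.7, 4.5], "rot": [0, 0.5, 0], "hand": 0}, {"translation": [1.2, 7.7, 6.3], "rot": [0, 0.5, 0], "hand": 0}, {"translation": [1.2, 7.7, 6.3], "rot": [0, 0.5, 0], "hand": 0}]}}

```text
t: 8.28
eef_pos: [0.5928, -0.0077, 0.0693]
ee_rot: [-3.14, -0.001, 0.363]
force: [-1.6, 0.6, -0.3]
width: 0.0877
gripper_force: 0.0
```

```bash
python3 - <<'E'
from h import *
s=arm.get_state();print(s['eef_pos'],s['ee_rot'],s['force'],s['width'])
look('wrist',[]); shot('wrist','w4.png'); look('wrist',['jaw_grip','pointer_tip','mark','lock_knob'])
plan([.5945,-.0075,.073],21)
E
```

```text
[ 0.59276815 -0.00765505  0.06927206] [-3.14032310e+00 -1.42737709e-03  3.63459674e-01] [-1.60008464  0.63936664 -0.26800485] 0.08770413396530474
wrist jaw_grip [(0.65, [0.5988, -0.0088, 0.0778])]
wrist pointer_tip [(0.66, [0.6642, 0.0205, 0.0458])]
wrist mark [(0.94, [0.6897, -0.0323, 0.0503]), (0.45, [0.5984, -0.006, 0.0071])]
wrist lock_knob [(0.6, [0.5582, 0.0665, 0.0679])]
shift cm [-0.23 -0.01  0.19] rot [ 0.  -0.6 -0.1]
```

View pics/w4.png

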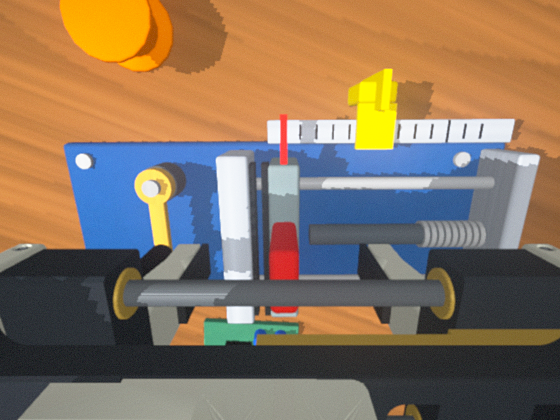

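Emit:
{"op": "move_arm", "data": {"squeeze": 30, "rows": [{"translation": [0, 0, 0], "rot": [0, 0, 0], "hand": 1}, {"translation": [0, 0, 0], "rot": [0, 0, 0], "hand": 1}, {"translation": [0, 0, 0], "rot": [0, 0, 0], "hand": 1}, {"translation": [0, 0, 0], "rot": [0, 0, 0], "hand": 1}, {"translation": [0, 0, 0], "rot": [0, 0, 0], "hand": 1}, {"translation": [0, 0, 0], "rot": [0, 0, 0], "hand": 1}, {"translation": [0, 0, 0], "rot": [0, 0, 0], "hand": 1}, {"translation": [0, 0, 0], "rot": [0, 0, 0], "hand": 1}]}}

```text
t: 9.2
eef_pos: [0.5958, -0.0072, 0.0735]
ee_rot: [3.142, -0.009, 0.364]
force: [0.3, 0.2, 0.1]
width: 0.0401
gripper_force: 0.0
```

Emit:
{"op": "move_arm", "data": {"rows": [{"translation": [0, 0, 0], "rot": [0, 0, 0], "hand": 1}, {"translation": [0, 0, 0], "rot": [0, 0, 0], "hand": 1}, {"translation": [0, 0, 0], "rot": [0, 0, 0], "hand": 1}, {"translation": [0, 0, 0], "rot": [0, 0, 0], "hand": 1}, {"translation": [0, 0, 0], "rot": [0, 0, 0], "hand": 1}, {"translation": [0, 0, 0], "rot": [0, 0, 0], "hand": 1}]}}

```text
t: 9.7
eef_pos: [0.5957, -0.0069, 0.0736]
ee_rot: [-3.141, -0.009, 0.365]
force: [-1.2, 2.0, 0.1]
width: 0.0138
gripper_force: 30.0
```

```bash
cat > pm.py <<'E'
from h import *
# pointer (red, upper part) and yellow blade: pixels -> world via depth -> holder y
s=arm.get_state(); c,T=cam('wrist'); p,d=arm.grab_frame('wrist'); cv2.imwrite('pics/pm.png',p[:,:,::-1])
f=210/np.tan(np.radians(c['vfov'])/2); v,u=np.mgrid[0:420,0:560]
P=np.stack([(u-c['cx'])*d/f,(v-c['cy'])*d/f,d],-1)@T[:3,:3].T+T[:3,3]
th=np.radians(21.0); o=np.array([.5951,-.0072]); q=P[...,:2]-o
hx=q@[np.cos(th),np.sin(th)]; hy=q@[-np.sin(th),np.cos(th)]; z=P[...,2]
r,g,b=[p[...,i].astype(int) for i in range(3)]
red=(r>120)&(g<70)&(b<70)&(hx>.055)&(hx<.085)&(z>.035)&(z<.06)
yel=(r>140)&(g>120)&(b<70)&(hx>.06)&(hx<.13)&(abs(hy)<.12)&(z>.02)
print('pointer',red.sum(),'hy med',np.median(hy[red]),'hx max',hx[red].max(),'z',np.median(z[red]))
for x0 in np.arange(.06,.13,.004):
    m=yel&(hx>=x0)&(hx<x0+.004)&(z>.04)
    if m.sum()>3: print('hx %.3f n %d hy %.4f..%.4f med %.4f z %.4f u %.0f v %.0f'%(x0,m.sum(),*np.percentile(hy[m],[3,97]),np.median(hy[m]),np.median(z[m]),np.median(u[m]),np.median(v[m])))
E
python3 - <<'E'
from pm import *
print(s['eef_pos'],s['width'],s['gripper_force'],s['force'])
E
```

```text
pointer 17 hy med -0.0021610100374136526 hx max 0.0778266100052233 z 0.04672845918395391
hx 0.076 n 81 hy -0.0012..-0.0012 med -0.0012 z 0.2181 u 227 v 45
hx 0.080 n 61 hy -0.0568..-0.0529 med -0.0542 z 0.0463 u 379 v 113
hx 0.084 n 82 hy -0.0570..-0.0529 med -0.0541 z 0.0463 u 380 v 107
hx 0.088 n 87 hy -0.0569..-0.0528 med -0.0543 z 0.0466 u 380 v 99
hx 0.092 n 89 hy -0.0571..-0.0528 med -0.0542 z 0.0465 u 381 v 91
hx 0.096 n 87 hy -0.0570..-0.0528 med -0.0542 z 0.0464 u 381 v 83
hx 0.100 n 22 hy -0.0572..-0.0529 med -0.0545 z 0.0464 u 382 v 78
[ 0.59570393 -0.00689663  0.07355393] 0.013835829245554983 29.998363852500916 [-1.22532514  2.02999585  0.05890045]
```

Emit:
{"op": "move_arm", "data": {"rows": [{"translation": [0, 0.8, 0], "rot": [0, 0, 0], "hand": 1}, {"translation": [0, 1.7, 0], "rot": [0, 0, 0], "hand": 1}, {"translation": [0, 2.6, 0], "rot": [0, 0, 0], "hand": 1}, {"translation": [0, 3.5, 0], "rot": [0, 0, 0], "hand": 1}, {"translation": [0, 4.4, 0], "rot": [0, 0, 0], "hand": 1}, {"translation": [0, 4.9, 0], "rot": [0, 0, 0], "hand": 1}, {"translation": [0, 5.2, 0], "rot": [0, 0, 0], "hand": 1}, {"translation": [0, 5.2, 0], "rot": [0, 0, 0], "hand": 1}]}}

```text
t: 10.42
eef_pos: [0.6145, -0.0555, 0.0736]
ee_rot: [-3.141, -0.009, 0.364]
force: [-2.4, 6.4, 1.9]
width: 0.0137
gripper_force: 30.0
```

Emit:
{"op": "move_arm", "data": {"rows": [{"translation": [0, 0, 0], "rot": [0, 0, 0], "hand": 1}, {"translation": [0, 0, 0], "rot": [0, 0, 0], "hand": 1}]}}

```text
t: 10.58
eef_pos: [0.6143, -0.055, 0.0735]
ee_rot: [-3.141, -0.009, 0.365]
force: [-1.4, 8.0, 1.1]
width: 0.0139
gripper_force: 30.0
```

```bash
python3 - <<'E'
from pm import *
print(s['eef_pos'],s['width'],s['gripper_force'],s['force'],s['qd'].round(3))
print('red u,v',np.median(u[red]),np.median(v[red]),np.percentile(hy[red],[3,97]))
E
```

```text
return _methods._mean(a, axis=axis, dtype=dtype,
  ret = ret.dtype.type(ret / rcount)
Traceback (most recent call last):
  File "pm.py", line 11, in <module>
    print('pointer',red.sum(),'hy med',np.median(hy[red]),'hx max',hx[red].max(),'z',np.median(z[red]))
                                                                   ~~~~~~~~~~~^^
ValueError: zero-size array to reduction operation maximum which has no identity
```

View pics/pm.png

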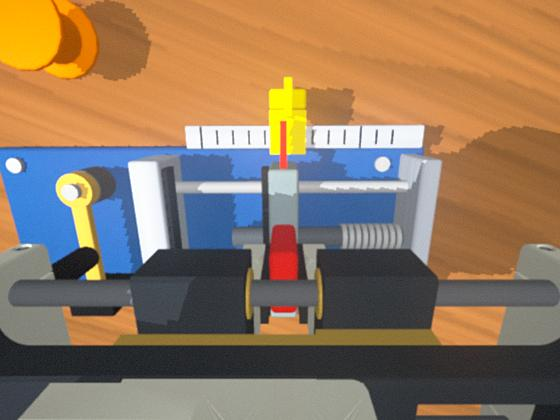

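```bash
sed -i "s/^red=.*/red=(r>100)\&(r>2.5*g)\&(r>2.5*b)\&(hx>.05)\&(hx<.09)\&(z>.03)\&(z<.065)/; s/^yel=.*/yel=(r>140)\&(g>.7*r)\&(b<.4*r)\&(hx>.06)\&(hx<.13)\&(abs(hy)<.12)\&(z>.02)\&(z<.07)/" pm.py; python3 - <<'E'
from pm import *
print(s['eef_pos'],s['gripper_force'],s['qd'].round(3))
print('red u,v',u[red].min(),u[red].max(),v[red].min(),v[red].max(),np.percentile(hy[red],[3,97]))
for vv in (80,84,126,132,140,150,158): print(vv,[(uu,p[vv,uu].tolist(),round(float(z[vv,uu]),3)) for uu in range(278,294,1) if p[vv,uu,1]<90 and vv>118 or vv<118 and p[vv,uu,2]<70])
E
```

```text
pointer 243 hy med -0.05255060530455087 hx max 0.07791250239486641 z 0.046786317806925326
hx 0.060 n 4 hy -0.0543..-0.0543 med -0.0543 z 0.0464 u 286 v 150
hx 0.064 n 7 hy -0.0543..-0.0543 med -0.0543 z 0.0471 u 286 v 144
hx 0.068 n 8 hy -0.0543..-0.0543 med -0.0543 z 0.0466 u 286 v 136
hx 0.072 n 7 hy -0.0543..-0.0543 med -0.0543 z 0.0462 u 286 v 129
hx 0.076 n 11 hy -0.0543..-0.0511 med -0.0537 z 0.0470 u 285 v 120
hx 0.080 n 48 hy -0.0570..-0.0532 med -0.0551 z 0.0465 u 288 v 114
hx 0.084 n 63 hy -0.0570..-0.0532 med -0.0554 z 0.0468 u 288 v 107
hx 0.088 n 59 hy -0.0570..-0.0532 med -0.0553 z 0.0469 u 288 v 99
hx 0.092 n 63 hy -0.0570..-0.0532 med -0.0548 z 0.0468 u 287 v 91
hx 0.096 n 64 hy -0.0570..-0.0532 med -0.0551 z 0.0467 u 288 v 83
hx 0.100 n 14 hy -0.0569..-0.0532 med -0.0548 z 0.0468 u 287 v 78
[ 0.6142443  -0.05498814  0.07354185] 29.99874383211136 [ 0.001 -0.001 -0.    -0.    -0.     0.001]
red u,v 280 286 122 168 [-0.05370457 -0.05135031]
80 [(284, [255, 245, 19], 0.046), (285, [255, 255, 0], 0.046), (286, [255, 254, 0], 0.047), (287, [255, 253, 0], 0.047), (288, [255, 253, 0], 0.046), (289, [255, 254, 0], 0.046), (290, [255, 255, 0], 0.046), (291, [255, 251, 0], 0.046)]
84 [(284, [255, 247, 39], 0.046), (285, [255, 255, 0], 0.047), (286, [255, 253, 0], 0.048), (287, [255, 253, 0], 0.047), (288, [255, 253, 0], 0.047), (289, [255, 253, 0], 0.046), (290, [255, 255, 0], 0.046), (291, [255, 251, 0], 0.048)]
126 [(284, [255, 88, 60], 0.047)]
132 [(284, [254, 89, 61], 0.047)]
140 [(281, [254, 87, 68], 0.047), (282, [254, 88, 69], 0.046), (283, [254, 88, 65], 0.047)]
150 [(281, [254, 87, 68], 0.046), (282, [254, 80, 60], 0.049), (283, [254, 88, 68], 0.046), (284, [254, 83, 61], 0.046)]
158 [(281, [255, 86, 69], 0.047), (282, [255, 80, 63], 0.047), (283, [254, 82, 62], 0.047), (284, [255, 82, 59], 0.047), (285, [255, 83, 69], 0.047)]
```

Emit:
{"op": "move_arm", "data": {"rows": [{"translation": [0, 0.12, 0], "rot": [0, 0, 0], "hand": 1}, {"translation": [0, 0.24, 0], "rot": [0, 0, 0], "hand": 1}, {"translation": [0, 0.24, 0], "rot": [0, 0, 0], "hand": 1}, {"translation": [0, 0.24, 0], "rot": [0, 0, 0], "hand": 1}, {"translation": [0, 0.24, 0], "rot": [0, 0, 0], "hand": 1}, {"translation": [0, 0.24, 0], "rot": [0, 0, 0], "hand": 1}]}}

```text
t: 11.18
eef_pos: [0.6151, -0.0571, 0.0735]
ee_rot: [-3.141, -0.009, 0.365]
force: [-2.0, 6.3, 2.2]
width: 0.0141
gripper_force: 30.0
```

```bash
python3 - <<'E'
from pm import *
print(s['t'],s['eef_pos'],s['gripper_force'],s['force'],s['qd'].round(3))
print('red u,v',u[red].min(),u[red].max(),np.percentile(hy[red],[3,97]))
look('wrist',['pointer_tip','mark','lock_knob','lock_hinge'])
E
```

```text
pointer 239 hy med -0.05483017063694775 hx max 0.07791576780125244 z 0.04678348795848794
hx 0.060 n 5 hy -0.0565..-0.0565 med -0.0565 z 0.0465 u 286 v 150
hx 0.064 n 8 hy -0.0566..-0.0565 med -0.0565 z 0.0475 u 286 v 144
hx 0.068 n 7 hy -0.0565..-0.0565 med -0.0565 z 0.0469 u 286 v 136
hx 0.072 n 7 hy -0.0566..-0.0565 med -0.0565 z 0.0464 u 286 v 129
hx 0.076 n 12 hy -0.0566..-0.0534 med -0.0563 z 0.0468 u 286 v 120
hx 0.080 n 48 hy -0.0571..-0.0532 med -0.0552 z 0.0468 u 284 v 114
hx 0.084 n 63 hy -0.0571..-0.0532 med -0.0554 z 0.0468 u 284 v 107
hx 0.088 n 60 hy -0.0571..-0.0533 med -0.0549 z 0.0469 u 283 v 99
hx 0.092 n 62 hy -0.0571..-0.0533 med -0.0554 z 0.0467 u 284 v 91
hx 0.096 n 64 hy -0.0571..-0.0533 med -0.0552 z 0.0469 u 284 v 83
hx 0.100 n 15 hy -0.0571..-0.0533 med -0.0549 z 0.0470 u 283 v 78
11.1833 [ 0.61506998 -0.05712352  0.0735362 ] 29.99851405620575 [-2.02862391  6.27926029  2.20364722] [-0.001 -0.001 -0.    -0.001  0.002 -0.   ]
red u,v 280 286 [-0.05598183 -0.05363697]
wrist pointer_tip [(0.88, [0.6845, -0.0272, 0.0455])]
wrist mark [(0.6, [0.6909, -0.0327, 0.0453])]
wrist lock_knob [(0.69, [0.5558, 0.0662, 0.067])]
wrist lock_hinge [(0.64, [0.6, 0.0757, 0.0315]), (0.34, [0.5547, 0.0668, 0.0639])]
```

View pics/pm.png

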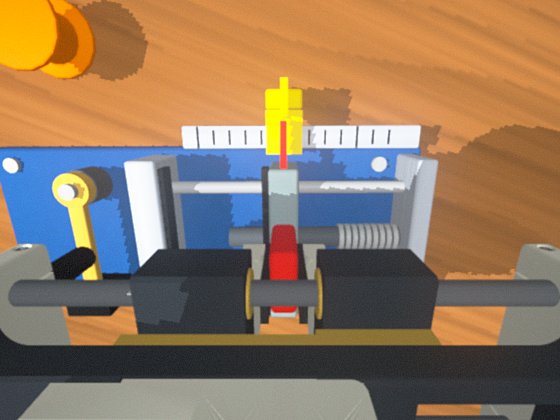

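The red pointer (u≈283, v 122–168) lines up with the yellow blade (u≈284, v 78–118), an offset of about 0.3 mm. The lock arm's end still lies in the catch at about (90,285), and the grip on the fin is steady at 30 N.

```bash
python3 -c "
from station import arm
print(arm.job_done())"
```

```text
the job is handed in; nothing more can be done
None
```

The job is handed in: the lock arm was closed first, the jaw was then pulled until its pointer was within about 0.3 mm of the yellow mark, and it is still held there at 30 N; the call returned no verdict.

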